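Seat a hydraulic chuck in the setting spindle over its driving dogs and lock it

TASK

Take the smooth-bodied hydraulic chuck out of the two-place stand, put its taper into the spindle of the setting fixture, and turn it under light pressure until its drive slots drop over the two driving dogs and it sits fully home. Then swing the hold-down lever all the way over so that its finger covers the flange, and let go. Go gently: never force the chuck down on the dogs or knock it in, and leave the face-mill arbor in the stand and the things lying about where they are.

Things in the scene. Friction and masses are not known exactly. Their poses are not given: they have to be found in the camera images.
- chuck: Hydraulic tool holder, taper down, 174 mm long, 0.55 to 0.85 kg. Origin: centre of its lowest end, z up along its axis. Going up: pull stud dia. 12 mm to 19 mm; taper dia. 18 to 32 mm from 19 to 67 mm; flange dia. 52 mm from 67 to 90 mm; smooth bright body dia. 42 mm from 90 to 136 mm, tapering off to 147 mm; dia. 11 mm pin up to 174 mm.
- chuck_grip (a point): Point on the chuck's axis, 120 mm above its origin, at a good height to grip the smooth body (dia. 42 mm).
- chuck_slot (a point): Middle of the floor of one drive slot at the flange's lower face, 20 mm from the axis on the chuck's own +y side; the other slot is the same at -y. The slots run right up through the flange (67 to 90 mm up); each is 11 mm wide at its floor and flares to 19 mm at the rim.
- arbor: Bystander: face-mill arbor (same taper and flange, black cutter head with inserts on top), 144 mm tall, in the other place of the stand; leave it there. Origin: centre of its lowest end, z up.
- stand: Fixed stand, 80 x 165 mm, black top plate 80 mm high with two 36 mm holes, 45 mm to either side of its centre along its y axis. A holder hangs in a hole by its flange, its origin 13 mm above the table. Which holder is in which hole varies. Origin: centre of the underside.
- fixture: Fixed setting fixture: 110 mm square grey base, round 80 mm housing, upright steel spindle of 64 mm dia. with a taper bore. Origin: centre of the underside, below the spindle axis; the lever post is on its -x side. The spindle's angle is not reported: a brake (2 N m) holds it anywhere up to 0.75 rad either way from where its two dogs lie at the fixture's +y and -y.
- seat (a point): Centre of the spindle face, 92 mm above the table, on the spindle axis; the fully home chuck has its origin 67 mm below it. Bore: 34 mm at the mouth, 1 mm slack all round when home. Two dogs, 10 mm wide, 22 to 31 mm from the axis facing each other across the axis, stand 7 mm above the face.
- mark (a point): White mark on the housing at the fixture's +y side, 40 mm from the axis (its like at -y). The slots drop over the dogs when within about 4 degrees of them, either way round; otherwise the flange rides on the dogs 7 mm too high. Pressing with 5 to 15 N is plenty; past 50 N is forcing.
- lever (a joint): Hold-down lever angle (rad): starts open at 0 to 0.25; 1.3 = at its stop with the finger over the flange. Grows as the lever turns clockwise seen from above. It stays where it is left and takes about 4 N at the knob. The finger passes 1.5 mm over the flange of a chuck that is home and is blocked by one that is not.
- lever_knob (a point): Middle of the lever's upright black knob, dia. 18 mm, 32 mm tall, 55 mm out from the pivot; it starts 145 mm above the table (knob from 128 to 160 mm).
- lever_pivot (a point): Point on the lever's upright hinge axis, at the height of the knob's middle, 46 mm from the spindle axis on the fixture's -x side; post and 21 mm hub reach 138 mm up. At 1.3 rad the knob points along the fixture's -x from here, at 0 it points 1.3 rad (74 degrees) further round towards the fixture's -y.
- wrench: Bystander: collet wrench with red handle lying flat near the front edge, 182 mm long. Origin: centre of the underside.
- bush_a: Bystander: turned flanged bush, dia. 45 x 30 mm. Origin: centre of the underside.
- bush_b: Bystander: turned flanged bush, dia. 45 x 30 mm. Origin: centre of the underside.
- insert_box_1: Bystander: small flat closed insert box, 62 x 88 x 23 mm. Origin: centre of the underside.
- hex_key_1: Bystander: hex key lying flat, 125 mm long. Origin: centre of the underside.

How it is judged:
On the way:
1. the chuck sits fully home in the spindle, slots over the dogs, with the lever still open (z of chuck in the frame of seat below -0.065 m and horizontal distance between chuck and seat below 0.003 m and angle between chuck's own z axis and vertical below 0.04 rad and value of joint lever below 0.5 rad), for 0.2 s.
At the end, for the whole second after the job is handed in: The chuck stands upright in the spindle within 2 mm of fully home (which it can reach only with its slots over the dogs) and within 3 mm of the axis, at rest; the lever is past 1.2 of 1.3 rad; the arbor still hangs in its place in the stand (z of chuck in the frame of seat below -0.065 m and horizontal distance between chuck and seat below 0.003 m and angle between chuck's own z axis and vertical below 0.04 rad and value of joint lever above 1.2 rad and linear speed of chuck below 0.02 m/s and horizontal distance between arbor and stand below 0.052 m and height (world z) of arbor below 0.02 m and angle between arbor's own z axis and vertical below 0.1 rad); the robot touches nothing.
It fails at once if the chuck is forced, knocked or dropped against the fixture (more than 60 N) (contact force between chuck and fixture above 60 N).
It fails at once if the face-mill arbor is lifted or tipped (height (world z) of arbor above 0.03 m or angle between arbor's own z axis and vertical above 0.2 rad).
It fails at once if a thing lying about is pushed more than 2 cm (distance of any of wrench, bush_a, bush_b, insert_box_1, hex_key_1 from where it was at the start of the episode above 0.02 m).
It also fails if it takes over 72 s, if anything falls off the work surface, if the arm or the gripper's body presses on something with over 40 N, if the wrist force passes 120 N, or if a joint passes its speed limit or range.

ROBOT

A 6-joint arm with a two-finger parallel gripper is mounted at the origin on a cart in front of the work surface, level with it; the furniture and walls round the work are solid. World frame = base frame: x ahead of the robot, y to its left, z up, the work surface at z = 0. Lengths are in m, angles in rad, forces in N, time in s.
With the tool pointing down it reaches from about 0.375 to 0.825 m from the base axis. Payload 5.5 kg.
Tool frame: the origin (TCP) lies on the centre line of the jaws, within the pads' length; the fingertips stand 19 mm ahead of it and the grasp point (between the pads) is the TCP; z points along the fingers, y is the line along which they close (so a half turn about z gives the same grasp; the last joint's range is limited). The gripper opens to 85 mm and grips with 20 to 120 N. Pads are 22 mm wide; open, the fingers measure 114 mm over their backs; the gripper's body (76 mm by 85 mm) begins 54 mm behind the grasp point. The pads swing forward as they close: fully open they stand 13 mm farther back than shut.
Start: joints at [-1.241, 0.314, -0.047, 1.21, 0, 1.571], TCP at [0.194, -0.568, 0.25] pointing down, gripper open.
Joint ranges: [-2.67, 2.67], [-0.69, 1.73], [-1.03, 1.25], [-2.08, 2.16], [-1.42, 1.45], [-3.14, 3.14]. Speed limits (rad/s): [2.39, 2.39, 3.01, 3.14, 3.14, 3.14].

INTERFACE

Orientations are given as a rotation vector (axis times angle).
In Python, from station import manip, monitor, imaging, sign_off gives the robot as it stands. Calls block until the motion is done:
- manip.move_ptp(position, orientation): joint-space move of the TCP to a pose.
- manip.move_l(position, attitude=None, velocity=0.15): straight line of the TCP; attitude=None keeps the orientation; velocity is the mean speed in m/s.
- manip.movej(angles): joint-space move.
- manip.set_gripper(opening, force=None): opening from 0.0 (shut) to 1.0 (fully open); force is the grip in N (None keeps the last); returns when the fingers have stopped.
- manip.dwell(seconds).
- manip.inverse_kinematics(position, orientation): joint angles nearest the present ones, or None.
- monitor.state(): the state.
- imaging.grab_frame(name): name is "side" or "top" or "wrist"; returns a dict with "image" (420x560x3 uint8, red, green, blue), "z_map" (420x560 float32, m along the optical axis (not along the pixel's ray), 0 where there is no reading), "mtx" (3x3 intrinsics, pixels), "dist_coeffs" ([k1, k2, p1, p2, k3] as OpenCV has them; the pictures are not rectified), "view" (4x4, takes a point from world to camera coordinates). Camera axes: x right, y up, looking along -z (the intrinsics and any distortion apply to the point x, -y, -z); pixel columns grow to the right and rows downward; lengths in m; the calibration is good to about 2 mm. A picture is of the moment at which its call begins.
A pose or a line that the arm cannot do raises manip.MotionError and nothing moves.
- sign_off(): hands the job in; it is judged then, once.
The state is a dict: "t": time; "joint_pos": joint angles; "qd": joint speeds; "effort": joint torques, N m; "tcp_pos": TCP position; "ee_rot": TCP orientation; "ft_force": force on the tool from outside, world axes, zero at the start; "ft_torque": the same for the moment, N m; "width": opening from 0.0 (shut) to 1.0 (fully open); "gripper_force": force on a finger pad.
Only numpy, scipy, OpenCV 4.12 (cv2) and the standard library are available. Lean on these libraries where they do the work, as an engineer would, in place of code of your own. Each camera call takes 0.05 s, during which the arm holds its last target. There are 200 camera calls.

## Working session

There is one attempt and no reset: what is moved stays moved. The work goes in short steps, each a Python script; the robot and the scene stay as the last script left them, time stands still between calls to the robot, and variables do not carry over. Pictures are saved under pics/ and viewed, at most 10 in all, crops included, and the job is handed in when it is done.

```bash
mkdir -p pics; ls; cat > h.py <<'E'
import numpy as np, cv2
from station import manip, monitor, imaging, sign_off
from scipy.spatial.transform import Rotation as R
def cloud(f):
    z=f["z_map"]; h,w=z.shape
    u,v=np.meshgrid(np.arange(w),np.arange(h))
    p=cv2.undistortPoints(np.stack([u,v],-1).reshape(-1,1,2).astype(np.float64),np.array(f["mtx"]),np.array(f["dist_coeffs"])).reshape(h,w,2)
    c=np.stack([p[...,0]*z,-p[...,1]*z,-z],-1)
    T=np.linalg.inv(np.array(f["view"]))
    P=c@T[:3,:3].T+T[:3,3]
    P[z<=0]=np.nan
    return P
def save(img,n): cv2.imwrite("pics/"+n,img[...,::-1])
E
python3 - <<'E'
from h import *
import pickle
for n in ["top","side"]:
    f=imaging.grab_frame(n); pickle.dump(f,open(n+".pkl","wb")); save(f["image"],n+"0.png")
s=monitor.state(); print(s["t"],s["tcp_pos"],s["ee_rot"],s["ft_force"])
E
```

```text
pics
0.1 [ 0.19416059 -0.56719147  0.24952826] [-3.09748569e+00 -5.15427812e-01  3.53348201e-04] [ 0.1493897  -0.19698082 -0.39101009]
```

View pics/top0.png

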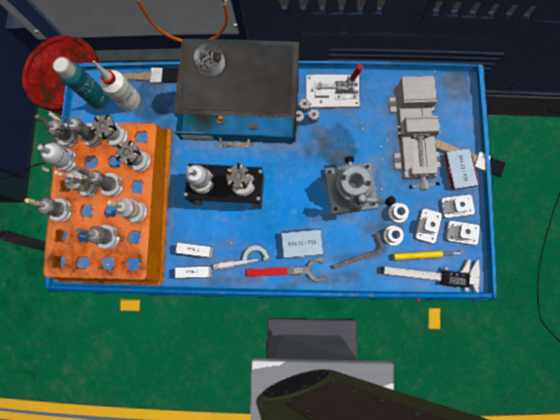

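View pics/side0.png

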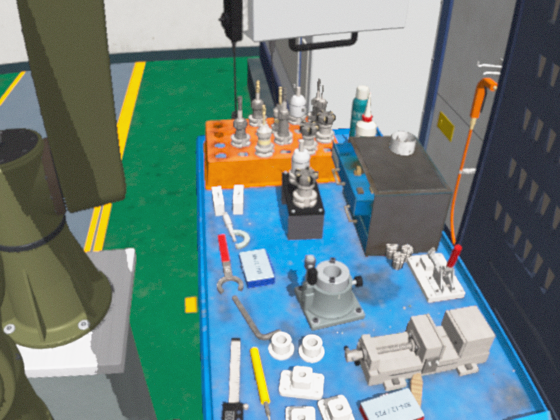

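The top view shows the smooth chuck at about (200,178) in the stand, the arbor at (239,180) and the fixture at about (353,183). I'll enlarge these areas and measure.

```bash
python3 - <<'E'
from h import *
import pickle
f=pickle.load(open("top.pkl","rb")); g=pickle.load(open("side.pkl","rb"))
a=cv2.resize(f["image"][140:225,310:415],None,fx=5,fy=5,interpolation=cv2.INTER_CUBIC)
b=cv2.resize(g["image"][245:335,280:385],None,fx=5,fy=5,interpolation=cv2.INTER_CUBIC)
c=np.zeros((500,800,3),np.uint8)
a=cv2.resize(a,(400,324));b=cv2.resize(b,(400,343));c[:324,:400]=a;c[:343,400:]=b
save(c,"fix.png")
for n,F in(("top",f),("side",g)):
    P=cloud(F); 
    print(n)
    for u,v in ([(200,172),(239,178),(352,183),(349,160),(390,202),(353,205),(223,195)] if n=="top" else [(311,262),(360,281),(333,270),(301,150),(304,178)]):
        print((u,v),P[v,u].round(4))
    X,Y,Z=P[...,0],P[...,1],P[...,2]
    T=np.linalg.inv(np.array(F["view"]));print("cam",T[:3,3].round(3))
    x0,y0,_=P[183,352] if n=="top" else (x0,y0,0)
    for lo,hi in((.088,.096),(.096,.104),(.104,.125),(.125,.138),(.138,.165)):
        m=(abs(X-x0)<.13)&(abs(Y-y0)<.13)&(Z>lo)&(Z<hi)
        if m.sum():print(lo,hi,m.sum(),P[m].mean(0).round(4),P[m].min(0).round(3),P[m].max(0).round(3))
E
```

```text
top
(200, 172) [0.5428 0.2557 0.1608]
(239, 178) [0.5327 0.1777 0.1542]
(352, 183) [ 0.5537 -0.0638  0.0247]
(349, 160) [ 0.5979 -0.0529  0.0611]
(390, 202) [ 0.4869 -0.121   0.1602]
(353, 205) [ 0.4967 -0.0612  0.0601]
(223, 195) [0.5119 0.2222 0.0788]
cam [0.342 0.057 0.987]
0.088 0.096 444 [ 0.5457 -0.0617  0.0918] [ 0.494 -0.092  0.088] [ 0.577 -0.032  0.096]
0.096 0.104 47 [ 0.5449 -0.0624  0.0992] [ 0.497 -0.093  0.096] [ 0.557 -0.033  0.103]
0.104 0.125 62 [ 0.5007 -0.0577  0.122 ] [ 0.491 -0.102  0.116] [ 0.51  -0.047  0.125]
0.125 0.138 154 [ 0.4974 -0.0856  0.1313] [ 0.485 -0.122  0.126] [ 0.51  -0.049  0.138]
0.138 0.165 92 [ 0.4927 -0.1158  0.1534] [ 0.484 -0.132  0.138] [ 0.506 -0.065  0.163]
side
(311, 262) [ 0.4997 -0.0777  0.1314]
(360, 281) [ 0.6038 -0.0602  0.0545]
(333, 270) [ 0.5505 -0.0496  0.0801]
(301, 150) [0.5404 0.2643 0.1632]
(304, 178) [0.5291 0.1609 0.1539]
cam [ 0.342 -0.728  0.732]
0.088 0.096 480 [ 0.5461 -0.0637  0.0915] [ 0.492 -0.097  0.088] [0.683 0.066 0.096]
0.096 0.104 71 [ 0.5599 -0.0415  0.0989] [ 0.492 -0.096  0.096] [0.682 0.066 0.104]
0.104 0.125 56 [ 0.5759 -0.0085  0.1171] [ 0.488 -0.081  0.104] [0.684 0.066 0.125]
0.125 0.138 149 [ 0.5104 -0.0757  0.1323] [ 0.482 -0.134  0.125] [0.683 0.066 0.138]
0.138 0.165 175 [ 0.5196 -0.0954  0.1508] [ 0.482 -0.136  0.138] [0.683 0.066 0.165]
```

View pics/fix.png

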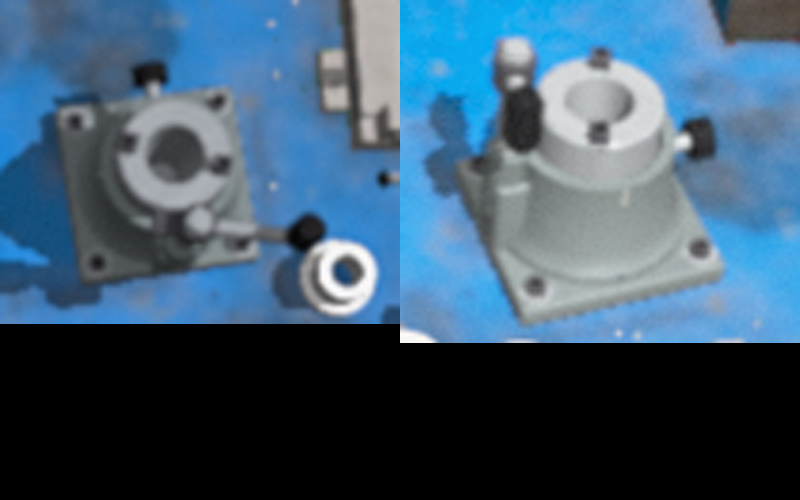

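The lever pivot is near (0.50,-0.06) and the knob near (0.487,-0.121). The side crop shows the two dark dogs at (598,58) and (598,132), and the top crop shows them at (130,143) and (221,163). I'll take wrist views next to get accurate angles and centres.

```bash
cat >> h.py <<'E'
def down(yaw): # tool y axis = horizontal dir (yaw-90deg)
    return (R.from_euler('z',yaw)*R.from_euler('x',np.pi)).as_rotvec()
E
python3 - <<'E'
from h import *
import pickle
s=monitor.state(); r=R.from_rotvec(s["ee_rot"]).as_matrix(); print("tool x",r[:,0].round(3))
for n,(x,y,yaw) in {"wf":(.50,-.06,0),"ws":(.49,.215,0)}.items():
    manip.move_ptp([x,y,.36],down(yaw)); manip.dwell(.2)
    f=imaging.grab_frame("wrist"); pickle.dump(f,open(n+".pkl","wb")); save(f["image"],n+".png")
    T=np.linalg.inv(np.array(f["view"])); print(n,T[:3,3].round(3),T[:3,2].round(3),np.round(monitor.state()["joint_pos"],2),monitor.state()["t"])
a=pickle.load(open("wf.pkl","rb"))["image"];b=pickle.load(open("ws.pkl","rb"))["image"]
save(cv2.resize(np.hstack([a,b]),(800,300),interpolation=cv2.INTER_AREA),"w.png")
E
```

```text
tool x [0.946 0.324 0.   ]
wf [ 0.573 -0.06   0.481] [0.286 0.001 0.958] [-0.12  0.11 -0.06  1.41 -0.    3.02] 2.5083
ws [0.563 0.216 0.482] [0.285 0.001 0.958] [ 0.41  0.17  0.02  1.42  0.   -2.73] 7.4833
```

View pics/w.png

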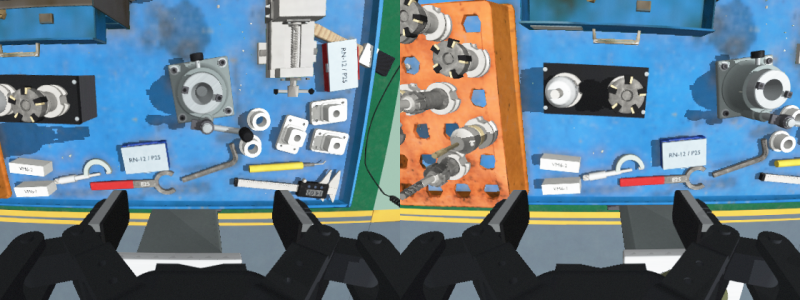

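```bash
cat >> h.py <<'E'
def proj(f,P):
    V=np.array(f["view"]); c=np.asarray(P,float).reshape(-1,3)@V[:3,:3].T+V[:3,3]; c*=[1,-1,-1]
    return cv2.projectPoints(c,np.zeros(3),np.zeros(3),np.array(f["mtx"]),np.array(f["dist_coeffs"]))[0].reshape(-1,2)
def ortho(f,cx,cy,z,half=.07,n=400): # up=+x, right=-y
    k=(np.arange(n)-n/2+.5)*2*half/n
    Y,X=np.meshgrid(cy-k,cx-k)
    uv=proj(f,np.stack([X,Y,X*0+z],-1)).reshape(n,n,2).astype(np.float32)
    return cv2.remap(f["image"],uv,None,cv2.INTER_CUBIC)
E
python3 - <<'E'
from h import *
import pickle
wf,ws=[pickle.load(open(n+".pkl","rb")) for n in("wf","ws")]
A=ortho(wf,.55,-.062,.092); B=ortho(ws,.535,.258,.103)
for I in (A,B): I[::50]=I[::50]//2+60; I[:,::50]=I[:,::50]//2+60
save(np.hstack([A,B]),"ortho.png")
P=cloud(wf);m=(abs(P[...,2]-.092)<.003)&(np.hypot(P[...,0]-.55,P[...,1]+.062)<.045);q=P[m];print(m.sum(),q.mean(0),q.min(0),q.max(0))
P=cloud(ws);
for c in((.535,.258),):
  for lo,hi in((.076,.083),(.097,.109),(.112,.15),(.165,.2)):
    m=(P[...,2]>lo)&(P[...,2]<hi)&(np.hypot(P[...,0]-c[0],P[...,1]-c[1])<.04);q=P[m]
    if m.sum():print(lo,m.sum(),q.mean(0).round(4),q.min(0).round(4),q.max(0).round(4))
E
```

```text
1548 [ 0.54604669 -0.0615055   0.09017922] [ 0.50594291 -0.09363063  0.0890007 ] [ 0.57735556 -0.03030752  0.09486593]
0.076 1991 [0.5343 0.2447 0.0781] [0.4998 0.2186 0.076 ] [0.5743 0.2917 0.0829]
0.097 287 [0.5467 0.2589 0.1   ] [0.5154 0.2455 0.0973] [0.5665 0.2855 0.109 ]
0.112 482 [0.5441 0.2624 0.142 ] [0.521  0.2488 0.1123] [0.5624 0.29   0.15  ]
0.165 183 [0.5419 0.2683 0.1823] [0.5362 0.2636 0.1655] [0.547  0.2745 0.1864]
```

View pics/ortho.png

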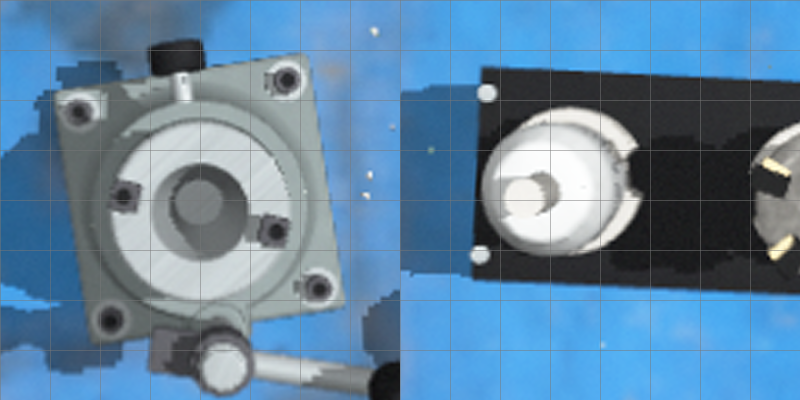

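In the ortho view the spindle face centre is at about (200,210) px with dogs at (125,197) and (274,231). The chuck flange is centred at about (567,181), with a slot notch near (631,172). I'll refine these with fits.

```bash
python3 - <<'E'
from h import *
import pickle
from scipy.optimize import least_squares
wf,ws=[pickle.load(open(n+".pkl","rb")) for n in("wf","ws")]
P=cloud(wf)
m=(abs(P[...,2]-.0905)<.003)&(np.hypot(P[...,0]-.546,P[...,1]+.062)<.038)
m=m.astype(np.uint8); n,l,s,c=cv2.connectedComponentsWithStats(m); m=(l==1+s[1:,4].argmax()).astype(np.uint8)
cs=max(cv2.findContours(m,cv2.RETR_EXTERNAL,cv2.CHAIN_APPROX_NONE)[0],key=len)[:,0]
q=P[cs[:,1],cs[:,0]]; a=np.degrees(np.arctan2(q[:,1]+.062,q[:,0]-.546))
fit=lambda q,r0:least_squares(lambda p:np.hypot(q[:,0]-p[0],q[:,1]-p[1])-p[2],[*q[:,:2].mean(0),r0],loss="soft_l1",f_scale=.001).x
print("spindle",fit(q,.032), fit(q[(a>-140)&(a<140)],.032))
# image based: rim circle at z .092 by radial gradient
def rim(f,c,z,r0,angs):
    pts=[]
    g=cv2.cvtColor(f["image"],cv2.COLOR_RGB2GRAY).astype(np.float32)
    for t in angs:
        r=np.arange(r0-.006,r0+.006,.0002); uv=proj(f,np.stack([c[0]+r*np.cos(t),c[1]+r*np.sin(t),r*0+z],-1)).astype(np.float32)
        v=cv2.GaussianBlur(cv2.remap(g,uv[None],None,cv2.INTER_LINEAR),(9,1),2)[0]
        i=np.gradient(v).argmin(); pts.append([c[0]+r[i]*np.cos(t),c[1]+r[i]*np.sin(t)])
    return np.array(pts)
print("rim",fit(rim(wf,(.546,-.062),.092,.032,np.radians(np.arange(-130,131,4))),.032))
print("flange",fit(rim(ws,(.5417,.269),.103,.026,np.radians(np.r_[-150:-105:4,-65:40:4])),.026))
g=cv2.cvtColor(ws["image"],cv2.COLOR_RGB2GRAY).astype(np.float32)
c=(.5417,.269)
for rr in(.0235,.0245,.0252):
    t=np.radians(np.arange(-150,42,3)); uv=proj(ws,np.stack([c[0]+rr*np.cos(t),c[1]+rr*np.sin(t),t*0+.103],-1)).astype(np.float32)
    v=cv2.remap(g,uv[None],None,cv2.INTER_LINEAR)[0]; print(rr,list(zip(np.degrees(t).round().astype(int).tolist(),v.astype(int).tolist())))
# dogs: dark pixel centroid at z .099
I=ortho(wf,.546,-.062,.099,half=.04,n=400); gg=cv2.cvtColor(I,cv2.COLOR_RGB2GRAY); save(I,"dogs.png")
B=ortho(ws,.5417,.269,.103,half=.04,n=400); save(np.hstack([I,B]),"dogs.png")
P=cloud(wf)
for lo,hi in((.116,.127),(.127,.142),(.142,.165)):
    m=(P[...,2]>lo)&(P[...,2]<hi)&(P[...,0]<.52)&(P[...,0]>.45)&(P[...,1]<-.03)&(P[...,1]>-.14);q=P[m];print(lo,m.sum(),q.mean(0).round(4),q.min(0).round(4),q.max(0).round(4))
E
```

```text
spindle [ 0.54544189 -0.06175665  0.03131178] [ 0.54629205 -0.06173581  0.03078388]
rim [ 0.54552737 -0.06247848  0.03134929]
flange [0.54207003 0.26810079 0.02548009]
0.0235 [(-150, 234), (-147, 234), (-144, 235), (-141, 235), (-138, 235), (-135, 236), (-132, 237), (-129, 237), (-126, 235), (-123, 236), (-120, 236), (-117, 237), (-114, 237), (-111, 236), (-108, 237), (-105, 207), (-102, 132), (-99, 104), (-96, 56), (-93, 31), (-90, 28), (-87, 28), (-84, 28), (-81, 28), (-78, 30), (-75, 28), (-72, 29), (-69, 42), (-66, 122), (-63, 218), (-60, 236), (-57, 237), (-54, 237), (-51, 236), (-48, 237), (-45, 239), (-42, 239), (-39, 238), (-36, 238), (-33, 238), (-30, 238), (-27, 237), (-24, 237), (-21, 237), (-18, 237), (-15, 237), (-12, 236), (-9, 237), (-6, 238), (-3, 239), (0, 238), (3, 236), (6, 236), (9, 236), (12, 235), (15, 237), (18, 238), (21, 228), (24, 228), (27, 227), (30, 211), (33, 216), (36, 188), (39, 180)]
0.0245 [(-150, 226), (-147, 218), (-144, 224), (-141, 223), (-138, 226), (-135, 224), (-132, 229), (-129, 221), (-126, 219), (-123, 225), (-120, 228), (-117, 226), (-114,
[... 913 characters left out ...]
28), (-72, 28), (-69, 32), (-66, 66), (-63, 180), (-60, 230), (-57, 215), (-54, 222), (-51, 213), (-48, 205), (-45, 207), (-42, 206), (-39, 207), (-36, 220), (-33, 211), (-30, 212), (-27, 204), (-24, 193), (-21, 183), (-18, 186), (-15, 177), (-12, 177), (-9, 171), (-6, 166), (-3, 173), (0, 173), (3, 158), (6, 161), (9, 165), (12, 165), (15, 171), (18, 164), (21, 160), (24, 167), (27, 177), (30, 173), (33, 155), (36, 138), (39, 159)]
0.116 358 [ 0.5012 -0.0682  0.1225] [ 0.4897 -0.1168  0.1165] [ 0.5101 -0.0455  0.127 ]
0.127 533 [ 0.4987 -0.0841  0.1318] [ 0.4888 -0.1284  0.127 ] [ 0.5098 -0.0593  0.1419]
0.142 295 [ 0.4941 -0.122   0.1548] [ 0.4839 -0.1315  0.1421] [ 0.5013 -0.1144  0.1593]
```

View pics/dogs.png

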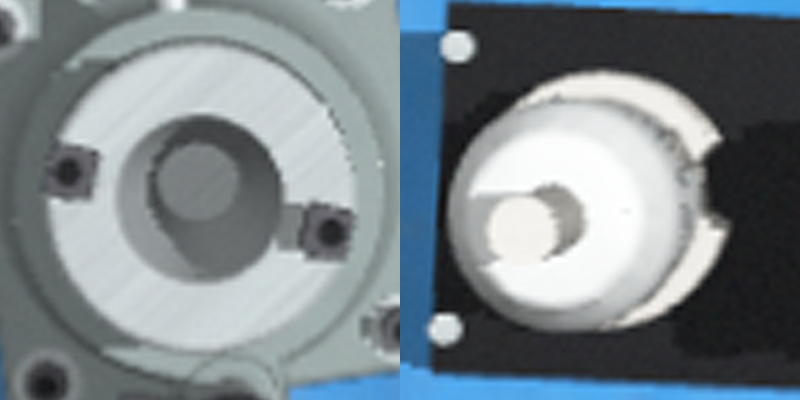

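Slot line is about 95.5° and dog line about 76.5°, so the chuck needs about -19° of turn. Now the grasp, with the jaws closing along 139° to keep clear of the arbor.

```bash
cat >> h.py <<'E'
def phi(d): return down(np.radians(d+90)) # closing direction in deg
def st(tag=""):
    s=monitor.state(); print(tag,"t",round(s["t"],2),"p",np.round(s["tcp_pos"],4),"F",np.round(s["ft_force"],1),"M",np.round(s["ft_torque"],2),"w",round(s["width"],3),"g",np.round(s["gripper_force"],1),"j6",round(s["joint_pos"][5],2)); return s
E
python3 - <<'E'
from h import *
C=(.5420,.2682)
manip.set_gripper(.78)
manip.move_ptp([*C,.26],phi(139)); st()
manip.move_l([*C,.18],velocity=.12); st()
manip.move_l([*C,.137],velocity=.05); st("down")
manip.set_gripper(.0,force=25); st("grip25")
manip.set_gripper(.0,force=60); st("grip")
f=imaging.grab_frame("wrist"); save(f["image"],"grip.png")
E
```

```text
t 9.82 p [0.542  0.2682 0.2602] F [-0.3  0.4 -0.6] M [ 0.    0.03 -0.03] w 0.782 g 0.0 j6 -0.4
 t 10.64 p [0.5424 0.2684 0.1807] F [0.6 0.2 0.6] M [-0.01  0.    0.01] w 0.78 g 0.0 j6 -0.4
down t 11.65 p [0.5423 0.2683 0.1373] F [-0.6  0.9  0.3] M [-0.    0.01  0.02] w 0.783 g 0.0 j6 -0.4
grip25 t 11.98 p [0.5418 0.2688 0.1375] F [-4.1  2.5  4.1] M [ 0.36  0.52 -0.04] w 0.481 g 26.8 j6 -0.4
grip t 12.2 p [0.5419 0.2688 0.1377] F [-3.4  1.9  5.8] M [0.35 0.66 0.01] w 0.475 g 59.9 j6 -0.4
```

View pics/grip.png

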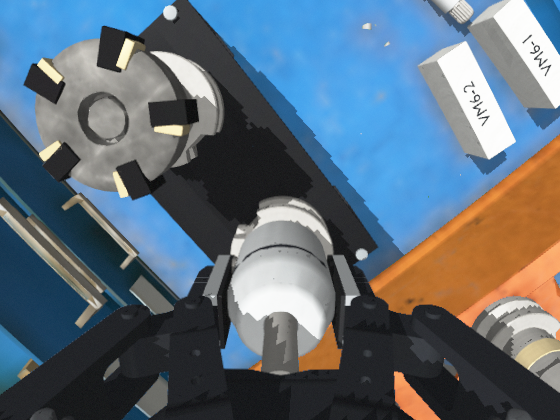

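The jaws hold the smooth body squarely (centre about (283,270)), and the arbor is clear. I'll lift, carry and turn to the dog angle, then check the alignment from the wrist camera.

```bash
python3 - <<'E'
from h import *
import pickle
manip.move_l([.5420,.2682,.31],velocity=.12); manip.dwell(.2); st("lift")
manip.move_l([.5457,-.062,.30],phi(120),velocity=.16); manip.dwell(.2); st("over")
for n in("side","top"):
    f=imaging.grab_frame(n); pickle.dump(f,open("o"+n+".pkl","wb"))
    uv=proj(f,[[.5457,-.062,z] for z in(.10,.176,.243,.266,.32)]);print(n,uv.round(1).tolist())
    P=cloud(f)
    for lo,hi in((.18,.195),(.195,.24),(.243,.266)):
        m=(np.hypot(P[...,0]-.5457,P[...,1]+.062)<.045)&(P[...,2]>lo)&(P[...,2]<hi);q=P[m]
        if m.sum():print(lo,m.sum(),q.mean(0).round(4),q.min(0).round(4),q.max(0).round(4))
    x,y=uv[0].astype(int); save(cv2.resize(f["image"][max(y-120,0):y+40,x-80:x+80],(560,560),interpolation=cv2.INTER_CUBIC),"o%s.png"%n)
E
```

```text
lift t 14.04 p [0.5418 0.2681 0.3095] F [ 0.4 -0.2 -6.2] M [-0.   -0.02 -0.05] w 0.473 g 61.2 j6 -0.4
over t 16.46 p [ 0.5457 -0.0616  0.3   ] F [ 0.1 -0.5 -6. ] M [ 0.02 -0.06 -0.  ] w 0.474 g 61.1 j6 -0.64
side [[332.9, 266.9], [336.4, 235.0], [339.8, 203.9], [341.0, 192.5], [343.9, 164.4]]
0.18 27 [ 0.5426 -0.0655  0.1867] [ 0.5382 -0.0708  0.1805] [ 0.547  -0.0607  0.1949]
0.195 240 [ 0.5407 -0.0715  0.2181] [ 0.5294 -0.0787  0.1951] [ 0.5548 -0.061   0.2399]
0.243 446 [ 0.5395 -0.0766  0.2562] [ 0.5177 -0.0886  0.2433] [ 0.5702 -0.0449  0.2659]
top [[355.6, 179.1], [360.8, 170.4], [366.2, 161.3], [368.3, 157.8], [373.6, 148.7]]
0.243 129 [ 0.5252 -0.0598  0.2586] [ 0.5205 -0.0824  0.245 ] [ 0.5334 -0.0413  0.2658]
```

View pics/oside.png

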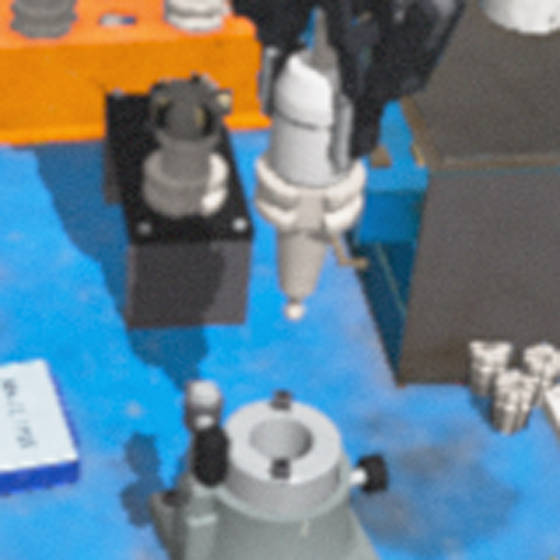

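The side crop shows the chuck hanging upright above the spindle, with a slot at about (322,205) facing the camera. I'll get its offset from the spindle using the same camera.

```bash
python3 - <<'E'
from h import *
import pickle
from scipy.optimize import least_squares
def fit(q,r,c): return least_squares(lambda p:np.hypot(q[:,0]-p[0],q[:,1]-p[1])-r,c,loss="soft_l1",f_scale=.0007).x.round(4)
c=(.5457,-.062)
for n in("side","top"):
    A=cloud(pickle.load(open(n+".pkl","rb"))).reshape(-1,3);B=cloud(pickle.load(open("o"+n+".pkl","rb"))).reshape(-1,3)
    def sel(P,lo,hi,r0,r1): d=np.hypot(P[:,0]-c[0],P[:,1]-c[1]); return P[(d>r0)&(d<r1)&(P[:,2]>lo)&(P[:,2]<hi)]
    q=sel(A,.074,.088,.027,.037);q=q[q[:,1]<-.06] if n=="side" else q;print(n,"spindle",len(q),fit(q,.032,c))
    q=sel(B,.246,.263,.0225,.031);print("flange",len(q),fit(q,.026,c))
    a=np.degrees(np.arctan2(q[:,1]-c[1],q[:,0]-c[0]));print(np.histogram(a,np.arange(-180,181,6)))if n=="side" else 0
    q=sel(B,.2,.235,.005,.03);
    if len(q)>9:print("taper",len(q),least_squares(lambda p:np.hypot(q[:,0]-p[0],q[:,1]-p[1])-(.009+(q[:,2]-p[2])*7/48),[*c,.195],loss="soft_l1",f_scale=.0007).x.round(4))
E
```

```text
side spindle 170 [ 0.544  -0.0633]
flange 154 [ 0.5446 -0.0607]
(array([ 5,  7,  5,  8,  9,  8,  9,  9, 10, 11,  0,  0,  0,  0,  1,  6, 10,
        7,  8,  4,  4,  5,  5,  3,  3,  3,  1,  1,  1,  0,  1,  0,  0,  0,
        0,  0,  0,  0,  0,  0,  0,  0,  0,  0,  0,  0,  0,  0,  0,  0,  0,
        0,  0,  0,  0,  0,  2,  1,  3,  4]), array([-180, -174, -168, -162, -156, -150, -144, -138, -132, -126, -120,
       -114, -108, -102,  -96,  -90,  -84,  -78,  -72,  -66,  -60,  -54,
        -48,  -42,  -36,  -30,  -24,  -18,  -12,   -6,    0,    6,   12,
         18,   24,   30,   36,   42,   48,   54,   60,   66,   72,   78,
         84,   90,   96,  102,  108,  114,  120,  126,  132,  138,  144,
        150,  156,  162,  168,  174,  180]))
taper 202 [ 0.5436 -0.0616  0.1941]
top spindle 26 [ 0.5463 -0.0636]
flange 55 [ 0.5473 -0.0624]
```

Offsets are within about 1 mm, and the slot is at about -106° against the dog's -103.5°. Descending with force checks.

```bash
cat >> h.py <<'E'
B0=np.array([.1,-.4,-6.1])
def ft(): return np.array(monitor.state()["ft_force"])-B0
def lower(c,z,zend,step,ph=None,fmax=9,k=.00012):
    """step down, easing sideways along measured lateral force; stop on fmax up"""
    c=np.array(c,float)
    while z>zend:
        z=max(z-step,zend); manip.move_l([*c,z],ph,velocity=.03); manip.dwell(.06); F=ft()
        if np.hypot(*F[:2])>3: c=c+np.clip(k*F[:2],-.0006,.0006)
        if F[2]>fmax or np.hypot(*F[:2])>20: break
    print("c",c.round(5),"z",round(z,4),"F",F.round(1)); return c,z
E
python3 - <<'E'
from h import *
c=[.5457,-.063]
manip.move_l([*c,.235],velocity=.1); st()
c,z=lower(c,.235,.175,.012)
c,z=lower(c,z,.160,.003)
c,z=lower(c,z,.1495,.001,fmax=7)
st("end")
E
```

```text
t 17.36 p [ 0.5461 -0.0631  0.2356] F [-0.4  0.2 -6.3] M [ 0.01 -0.06 -0.02] w 0.475 g 61.2 j6 -0.64
c [ 0.5457 -0.063 ] z 0.175 F [0.  0.3 0.6]
c [ 0.5457 -0.063 ] z 0.16 F [0.8 0.5 0.1]
c [ 0.5457 -0.063 ] z 0.1495 F [-1.8  0.4  3.7]
end t 25.33 p [ 0.5458 -0.063   0.1497] F [-1.7 -0.  -2.4] M [ 0.07  0.19 -0.03] w 0.472 g 61.6 j6 -0.64
```

It dropped straight past dog height (0.157). Now I'll seat it lightly and verify.

```bash
python3 - <<'E'
from h import *
c,z=lower([.5457,-.063],.1495,.1465,.0005,fmax=8)
s=st("seated")
for d in(121.5,118.5,120):
    manip.move_l([*c,z],phi(d),velocity=.03); manip.dwell(.1); st(d)
E
```

```text
c [ 0.54517 -0.06279] z 0.149 F [-4.4  1.7 11.2]
seated t 25.64 p [ 0.5459 -0.0629  0.1497] F [-4.3  1.3  5.1] M [ 0.19  0.75 -0.04] w 0.472 g 62.4 j6 -0.64
121.5 t 25.99 p [ 0.5457 -0.0632  0.1497] F [-3.5 -0.   6.4] M [-0.3   0.6  -0.01] w 0.476 g 62.3 j6 -0.66
118.5 t 26.34 p [ 0.5462 -0.0629  0.1497] F [0.1 0.3 5.3] M [-0.11 -0.15 -0.09] w 0.47 g 62.2 j6 -0.61
120 t 26.69 p [ 0.5459 -0.0631  0.1496] F [0.  1.  5.8] M [-0.21  0.02 -0.  ] w 0.475 g 62.4 j6 -0.64
```

Home height agrees (TCP 0.1497, with the contact firm there). Releasing, backing off and looking.

```bash
python3 - <<'E'
from h import *
import pickle
manip.set_gripper(.72); st("open")
manip.move_l([.5457,-.063,.18],velocity=.04); st()
manip.move_l([.5457,-.063,.30],velocity=.15)
manip.move_ptp([.47,-.122,.30],phi(171.6)); manip.dwell(.1); st()
f=imaging.grab_frame("wrist"); pickle.dump(f,open("w2.pkl","wb"))
g=imaging.grab_frame("side"); pickle.dump(g,open("s2.pkl","wb"))
save(np.hstack([cv2.resize(f["image"],(400,300)),cv2.resize(g["image"][200:320,260:420],(400,300))]),"after.png")
for n,F in(("wrist",f),("side",g),("old",pickle.load(open("wf.pkl","rb")))):
    P=cloud(F)
    m=(P[...,2]>.14)&(P[...,2]<.165)&(np.hypot(P[...,0]-.4927,P[...,1]+.122)<.025);q=P[m];print(n,"knob",m.sum(),q.mean(0).round(4),q.min(0).round(4),q.max(0).round(4))
    m=(P[...,2]>.185)&(P[...,2]<.22)&(np.hypot(P[...,0]-.5457,P[...,1]+.063)<.012);q=P[m];print("pin",m.sum(),q.mean(0).round(4) if len(q) else"",q.max(0).round(4) if len(q) else "")
E
```

```text
open t 27.02 p [ 0.5449 -0.0627  0.1486] F [0.8 0.2 0.1] M [ 0.01 -0.01 -0.01] w 0.721 g 0.0 j6 -0.64
 t 27.95 p [ 0.5455 -0.063   0.1798] F [ 0.  -0.4 -0.1] M [-0.01  0.03  0.02] w 0.722 g 0.0 j6 -0.64
 t 29.98 p [ 0.4702 -0.1218  0.2997] F [-0.4  0.5 -0.1] M [ 0.03 -0.04  0.04] w 0.72 g 0.0 j6 -1.68
wrist knob 432 [ 0.492  -0.1251  0.1543] [ 0.484  -0.1321  0.1401] [ 0.5018 -0.1144  0.1592]
pin 0  
side knob 129 [ 0.4899 -0.1293  0.1523] [ 0.4821 -0.1347  0.1406] [ 0.4999 -0.1194  0.1607]
pin 57 [ 0.5431 -0.0662  0.1939] [ 0.5487 -0.059   0.2011]
old knob 306 [ 0.4943 -0.1219  0.1543] [ 0.4839 -0.1315  0.1401] [ 0.5013 -0.1144  0.1593]
pin 0
```

View pics/after.png

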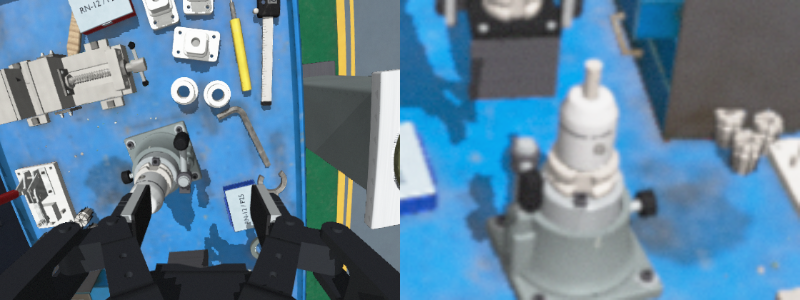

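The chuck stands upright in the spindle with its pin top at about 0.199 (home), and the knob is at (0.4928,-0.1232). Next I'll grip the knob lightly and swing the lever along its arc.

```bash
python3 - <<'E'
from h import *
pv=np.array([.5003,-.0705]); k=np.array([.4928,-.1232]); d=k-pv; th0=np.degrees(np.arctan2(d[1],d[0])); r=np.hypot(*d)
print(th0,r)
manip.set_gripper(.5)
manip.move_ptp([*k,.22],phi(th0+270)); manip.move_l([*k,.150],velocity=.07); s=st("at knob")
manip.set_gripper(0,force=20); s=st("grip")
th1=-172.
for i,th in enumerate(np.linspace(th0,th1,9)[1:]):
    t=np.radians(th); rr=r+(.055-r)*(i+1)/8
    manip.move_l([*(pv+rr*np.array([np.cos(t),np.sin(t)])),.150],phi(th+270),velocity=.06)
    s=st(round(th)); F=s["ft_force"]
    if np.hypot(F[0],F[1])>30: break
E
```

```text
-98.09965826588763 0.05323100600214128
at knob t 31.98 p [ 0.4932 -0.1233  0.1504] F [-0.2  0.5  0.9] M [ 0.02 -0.01  0.03] w 0.497 g 0.0 j6 -1.67
grip t 32.31 p [ 0.493  -0.1233  0.1505] F [-1.1  0.1  3.5] M [-0.03  0.28  0.02] w 0.2 g 19.7 j6 -1.67
-107 t 32.62 p [ 0.4841 -0.1214  0.1505] F [-3.   1.1  5.9] M [ 0.19  0.64 -0.11] w 0.199 g 20.2 j6 -1.51
-117 t 32.92 p [ 0.4765 -0.1184  0.1505] F [-1.1  1.5  5.4] M [ 0.22  0.34 -0.07] w 0.202 g 20.2 j6 -1.35
-126 t 33.23 p [ 0.4691 -0.1141  0.1505] F [-0.7  1.6  6.3] M [ 0.27  0.31 -0.09] w 0.2 g 20.3 j6 -1.19
-135 t 33.54 p [ 0.4623 -0.1086  0.1505] F [-1.2  1.1  6.8] M [ 0.22  0.33 -0.08] w 0.196 g 20.3 j6 -1.02
-144 t 33.85 p [ 0.4565 -0.1021  0.1505] F [-1.   1.7  6.4] M [ 0.27  0.4  -0.12] w 0.205 g 20.3 j6 -0.85
-154 t 34.16 p [ 0.4518 -0.0947  0.1505] F [-2.2  1.5  6.7] M [ 0.21  0.34 -0.1 ] w 0.202 g 20.3 j6 -0.67
-163 t 34.47 p [ 0.4484 -0.0866  0.1505] F [-1.8  1.7  6.3] M [ 0.22  0.33 -0.1 ] w 0.205 g 20.3 j6 -0.5
-172 t 34.77 p [ 0.4463 -0.078   0.1505] F [-1.6  1.2  6.6] M [ 0.22  0.27 -0.12] w 0.2 g 20.3 j6 -0.32
```

```bash
python3 - <<'E'
from h import *
pv=np.array([.5003,-.0705])
for th in np.arange(-174,-185,-2.):
    t=np.radians(th)
    manip.move_l([*(pv+.055*np.array([np.cos(t),np.sin(t)])),.150],phi(th+270),velocity=.03); manip.dwell(.1)
    F=np.array(st(th)["ft_force"])
    if np.hypot(F[0],F[1])>9: break
manip.set_gripper(.5); st("open")
p=monitor.state()["tcp_pos"]; manip.move_l([p[0],p[1],.30],velocity=.1); manip.dwell(.2); st("up")
f=imaging.grab_frame("top");g=imaging.grab_frame("side"); h=imaging.grab_frame("wrist")
save(np.hstack([cv2.resize(h["image"],(400,300)),cv2.resize(g["image"][200:320,260:420],(400,300))]),"end.png")
for F in(f,g,h):
    P=cloud(F); m=(P[...,2]>.14)&(P[...,2]<.165)&(np.hypot(P[...,0]-.446,P[...,1]+.08)<.02);q=P[m];print("knob",m.sum(),q.mean(0).round(4),q.min(0).round(4),q.max(0).round(4)) if m.any() else 0
E
```

```text
-174.0 t 35.12 p [ 0.4462 -0.0776  0.1505] F [-1.  -6.   5.1] M [-0.96  0.18  0.15] w 0.201 g 20.3 j6 -0.28
-176.0 t 35.48 p [ 0.4466 -0.0774  0.1505] F [  1.1 -11.7   2.7] M [-2.22 -0.1   0.12] w 0.2 g 20.3 j6 -0.24
open t 35.84 p [ 0.4452 -0.0741  0.1497] F [-0.  -0.1  0. ] M [-0.03 -0.06 -0.01] w 0.501 g 0.0 j6 -0.24
up t 37.69 p [ 0.445  -0.074   0.2996] F [ 0.1  0.7 -0.7] M [ 0.03 -0.03  0.02] w 0.5 g 0.0 j6 -0.23
knob 61 [ 0.4441 -0.0765  0.1556] [ 0.4372 -0.084   0.1407] [ 0.4513 -0.07    0.1622]
knob 124 [ 0.4444 -0.0833  0.1524] [ 0.4364 -0.0892  0.1402] [ 0.454  -0.0722  0.1607]
knob 423 [ 0.4438 -0.0774  0.1546] [ 0.4369 -0.0861  0.1401] [ 0.4535 -0.069   0.1596]
```

View pics/end.png

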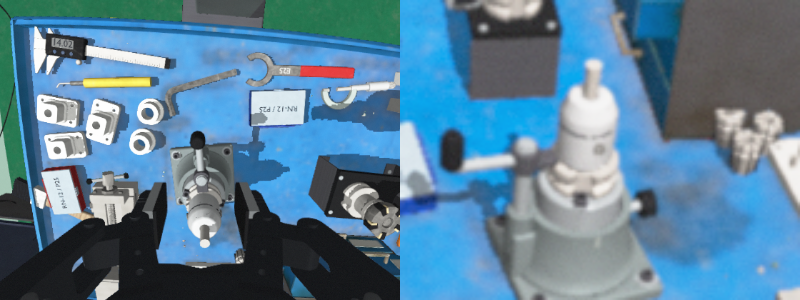

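The lever is against its stop: the force rose sharply, and the knob at (453,150) points along the fixture's -x. The chuck is home with the finger over its flange, and the robot is clear.

```bash
python3 -c "
from h import *
print(sign_off())"
```

```text
the job is handed in; nothing more can be done
None
```

The chuck is fully home over the dogs, the hold-down lever is swung to its stop with the finger over the flange, the gripper is clear, and I handed the job in at about 38 s; the hand-in returned no verdict.

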